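Connect the test gauge to the bench air outlet

ROBOT

A 6-joint arm with a two-finger parallel gripper is mounted at the origin on a cart in front of the work surface, level with it; the furniture and walls round the work are solid. World frame = base frame: x ahead of the robot, y to its left, z up, the work surface at z = 0. Lengths are in mm, angles in rad, forces in N, time in s.
With the tool pointing down it reaches from about 425 to 950 mm from the base axis. Payload 14.7 kg.
Tool frame: the origin (TCP) lies on the mounting face of the last link; the fingertips stand 173 mm ahead of it and the grasp point (between the pads) lies env.grip_depth ahead of it (env.grip_depth is the distance from the TCP to the grasp point, in mm); z points along the fingers, y is the direction in which the jaws open and shut (so a half turn about z gives the same grasp; the last joint's range is limited). The gripper opens to 85 mm and grips with 20 to 120 N. Pads are 22 mm wide; open, the fingers measure 114 mm over their backs; the gripper's body (76 mm by 85 mm) begins 54 mm behind the grasp point. The pads swing forward as they close: fully open they stand 13 mm farther back than shut.
Start: joints at [-1.245, 0.48, 1.596, -0, 1.065, -0.047], TCP at [236.762, -605.341, 404.697] pointing down, gripper open.
Joint ranges: [-2.75, 2.75], [-0.82, 2.05], [0.23, 2.67], [-1.56, 4.7], [0.09, 2.69], [-2.92, 2.92]. Speed limits (rad/s): [1.89, 1.89, 2.39, 3.01, 3.01, 3.01].

INTERFACE

Orientations are given as a rotation vector (axis times angle).
In Python, from workcell import env, vision, order, spotter gives the robot as it stands.
- The arm moves only by the tool send_rows, never from a script. Its argument "plan" is a list of rows, each a list of 5 numbers: the shift along the tool's x, y, z in units of 40 mm (1.0 is 40 mm), then the turn about the tool's z in units of 5 degrees (1.0 is 5 degrees), then the opening, from -1 (shut) to 1 (fully open). In form: [[x, y, z, roll, grip], ...]. A call has exactly 10 rows; each row shifts and turns the commanded pose from where the row before left it, along the tool's axes as they then stand; what a row does not reach is not made up. A row lasts 1/10 s, in which the tool goes at most 50 mm and 8.59 degrees, less where a joint would pass 70% of its speed; a pose out of reach is approached as far as the arm can. A call is refused whole if a number of a shift passes 1 or a number of a turn 1, either way. A call with a gripper value outside its range is refused whole. The fingers move at their own pace and stop on an object; the grip force is fixed at half the most. Time passes only in rows, so rows that do not move let the fingers close, or fill a call up. It gives the time, the measured TCP pose, the force and the opening at its end, in the units of the state.
- env.get_state(): the state, without advancing time (a new reading comes with each control period).
- vision.get_image(name): name is "side" or "top"; returns a dict with "frame" (384x512x3 uint8, red, green, blue), "fov_y" (degrees; the focal length in pixels is half the picture's height over the tangent of half this angle, whatever the lens; pixels are square), "cx", "cy" (the principal point, pixels), "k1" (the pictures are not rectified: a ray, as slopes to the right and down, at radius r is drawn at 1 + k1 r^2 times it, then the intrinsics apply), "R" (3x3) and "t" (3): a world point X has camera coordinates R X + t. Camera axes: x right, y down, z forward; pixel columns grow to the right and rows downward; lengths in mm; the calibration is good to about 2 mm. A picture is of the moment at which its call begins. There is no depth.
- order.sign_off(): hands the job in, once; it reports no verdict.
Trained networks look in the newest picture that a camera, given by its name, has taken for a name from the list of things; names that differ only in an ending like _2 or _b are one class to them, and where a whole thing is asked for, a point or a joint stands for the part that bears it (a point fixed in the world has none). Each returns a list of dicts, best first, with "p" (0 to 1); they miss things now and then, are a little off and sometimes report something else, mostly with a low value. They report only what shows in the picture. A call takes as long as a camera call. They do not tell look-alikes from the thing itself.
- spotter.search_frame(camera, target): "at" ([row, column] in pixels, amid what is visible of it).
The state is a dict: "time_s": time; "joint_pos": joint angles; "qd": joint speeds; "joint_torque": joint torques, N m; "tcp_pos": TCP position; "tool_rot": TCP orientation; "contact_force": force on the tool from outside, world axes, zero at the start; "moment": the same for the moment, N m; "opening": finger opening in mm.
Only numpy, scipy, OpenCV 4.12 (cv2) and the standard library are available. Lean on these libraries where they do the work, as an engineer would, in place of code of your own. Each camera call takes 0.05 s, during which the arm holds its last target.

TASK

Connect the pressure test gauge to the air coupler on the bench: draw the coupler's sleeve back (down) until it stays back by itself and let go of it, then take the gauge out of its rack and press it upright into the coupler, gently and by feel, until the sleeve springs forward and locks it fully home. Let go of it there, keep the gauge upright throughout, never ram it into the coupler, and leave the red spare plug and everything else where they are.

Things in the scene. Friction and masses are not known exactly. Their poses are not given: they have to be found in the camera images.
- coupler: Bench air coupler on a fixed aluminium block 90x90x40 mm with a pipe stub 100 mm out along +x at 20 mm height. Origin: centre of the block's underside, on the coupler's axis; z up. On it a brass nut (48 mm across, to 56 mm height) and an upright brass tube, 30 mm thick, that opens upward in a mouth. Nobody measured how far the tube is screwed in: all its parts may stand 0 to 18 mm higher than given.
- mouth_low (a point): Centre of the mouth's rim, on the axis 140 mm above the block's underside, z up, if the tube is screwed in fully; the true rim is 0 to 18 mm higher (this reading does not show it). Rim 38 mm across. The bore is 21.2 mm wide and widens over its top 4 mm at 45 degrees to 29 mm at the rim.
- sleeve_low (a point): Centre of the upper, ribbed part of the sleeve when forward, on the axis, 116 mm above the block's underside; truly 0 to 18 mm higher, like the rim. Steel sleeve round the tube, 46 mm across, 36 mm tall, 49 mm bead at its lower end; when forward its top is 8 mm below the rim. A red band on the tube above it shows only while it is back.
- sleeve (a joint): Travel of the sleeve along the tube (m): 0 = forward (up), positive = drawn back (down), hard stop at 0.015. A spring pushes it forward, about 4 to 6 N. Drawn back beyond 0.011 it is caught and, let go, stays back at about 0.008 until a plug is seated; then it springs forward to below 0.002 and locks the plug.
- balls_low (a point): On the axis, 126 mm above the block's underside (truly 0 to 18 mm higher): plane of four lock balls, 14 mm below the rim. Sleeve forward: they block the bore. Sleeve back: a plug pushes a sprung inner collar down, 4 N at first, near 16 mm above home, to 12 N at home plus a few N friction; in the last 4 mm the balls drop into its groove, fully only within 2 mm of home; half in, the sleeve stops part-way.
- gauge_grip (a point): On the axis of the gauge's black round case (40 mm across, 46 mm tall), 18 mm below its top, where to hold it; white dial with red needle on top; z: gauge axis, up. 28 to 32 mm below: rubber guard disc 54 mm across. Then a brass neck, a 36 mm flange with its underside 54 mm below this point, and a steel nipple 20 mm thick, 26 mm long below that, groove 10 to 19 mm below the flange. 0.16 to 0.26 kg.
- gauge_shoulder (a point): On the gauge's axis at the flange's underside, 54 mm below gauge_grip; z up along the axis. Fully home, the flange lies on the coupler's rim.
- rack: Fixed wooden rack, 70x180x34 mm, origin at the centre of its underside, long side along its own y. Two holes, 24 mm wide and 30 mm deep, at y = +50 and -50 mm, hold the gauge and the red plug, flanges resting on the rack's top. Which stands in which hole varies.
- spare_mid (a point): Middle of the neck of the spare blanking plug with the red round plastic top (35 mm across; its top is 31 mm above this point) that stands in the other hole of the rack; to be left alone.
- markgauge: Wooden marking gauge lying on the bench, 200 mm long along its y, 55 mm wide, 70 mm tall; origin at the centre of its underside; to be left alone.
Things that resemble listed ones, but are neither listed nor needed, are in the scene too. There is more than one size of the part that bears gauge_grip; the job needs the middle-sized.

How it is judged:
By the outcome, as a careful person would: the job done as asked, in the order asked, and still so for the second after the job is handed in, with the robot touching nothing.
It also fails if it takes over 51 s, if anything falls off the work surface, if the arm or the gripper's body presses on something with over 40 N, if the wrist force passes 120 N, or if a joint passes its speed limit or range.

## Working session

There is one attempt and no reset: what is moved stays moved. The work goes in short steps, Python scripts to look and compute and a tool call to move; the robot and the scene stay as the last step left them, time stands still between calls to the robot, and variables do not carry over. Pictures are saved under pics/ and viewed, and the job is handed in when it is done.

Besides the shell and the picture viewer there is one more tool, called after ">>>" by a JSON object that holds its "fn" and its "kwargs". send_rows: Moves the arm, as the interface text tells. Its arguments: {"type":"object","properties":{"plan":{"type":"array","items":{"type":"array","items":{"type":"number"}}}},"required":["plan"]}

```bash
ls; mkdir -p pics; python3 - <<'E'
from workcell import env, vision, order, spotter
import cv2
s=env.get_state();print(s, env.grip_depth)
for n in("side","top"):
    d=vision.get_image(n);cv2.imwrite(f"pics/{n}0.png",d["frame"][:,:,::-1])
    print(n,{k:v for k,v in d.items() if k!="frame"})
    for t in("coupler","mouth_low","sleeve_low","gauge_grip","gauge_shoulder","rack","spare_mid","markgauge"):
        try: print(t,[(x['p'],x['at']) for x in spotter.search_frame(n,t)])
        except Exception as e: print(t,e)
E
```

```text
pics
{'time_s': 0.0, 'joint_pos': array([-1.24462702e+00,  4.80842461e-01,  1.59685595e+00, -1.69020211e-05,
        1.06508722e+00, -4.66076330e-02]), 'qd': array([ 0.00150355,  0.00027351,  0.00024228,  0.00201387,  0.00078469,
       -0.00061781]), 'joint_torque': array([ 6.47585097e-03, -9.50639963e+01, -4.30181873e+01,  4.79167102e-04,
        1.19483008e-02, -3.73737657e-05]), 'tcp_pos': array([ 236.68241548, -605.17038316,  404.07204628]), 'tool_rot': array([-3.08601869e+00, -5.81966199e-01,  2.83973306e-04]), 'contact_force': array([-0.65493306, -0.06486486, -0.4373005 ]), 'moment': array([ 0.04529218, -0.00303043,  0.03429684]), 'opening': 85.31214389056257} 154.70000000000002
side {'fov_y': 56.16998739772985, 'cx': 259.0713741656692, 'cy': 195.59932315023516, 'k1': -0.027615583957904512, 'R': array([[ 0.99888313, -0.04674185,  0.00690638],
       [-0.0155146 , -0.46253096, -0.88646738],
       [ 0.04462954,  0.88537016, -0.46273955]]), 't': array([-555.9075874 ,  177.11647207,  790.74637345])}
coupler [(0.64, [213.0, 266.6])]
mouth_low [(0.75, [213.1, 266.2])]
sleeve_low [(
[... 411 characters left out ...]
60603216436763, 'k1': 0.017971834841785994, 'R': array([[ 0.07736455, -0.9969874 ,  0.00555469],
       [-0.97352693, -0.07674362, -0.2153038 ],
       [ 0.21508146,  0.01124924, -0.97653132]]), 't': array([ 131.49770087,  572.33779765, 1020.9629567 ])}
coupler [(0.8, [191.0, 246.9])]
mouth_low [(0.83, [189.9, 250.1]), (0.55, [188.0, 248.5])]
sleeve_low [(0.68, [189.4, 249.3])]
gauge_grip [(0.86, [247.8, 340.1]), (0.62, [161.2, 342.8]), (0.57, [193.5, 365.1]), (0.27, [174.0, 134.4])]
gauge_shoulder [(0.79, [244.5, 338.7]), (0.63, [193.1, 364.2]), (0.56, [162.9, 344.1])]
rack [(0.68, [200.6, 326.6])]
spare_mid [(0.71, [203.6, 322.5]), (0.65, [190.2, 249.4])]
markgauge [(0.78, [173.0, 132.5])]
```

```bash
python3 - <<'E'
import cv2
for n in("side","top"):
    a=cv2.imread(f"pics/{n}0.png"); cv2.imwrite(f"pics/{n}0b.png",cv2.resize(a,(768,576),interpolation=cv2.INTER_CUBIC))
a=cv2.imread("pics/side0.png")[150:350,170:370];cv2.imwrite("pics/side0c.png",cv2.resize(a,(600,600),interpolation=cv2.INTER_CUBIC))
a=cv2.imread("pics/top0.png")[120:280,220:400];cv2.imwrite("pics/top0c.png",cv2.resize(a,(675,600),interpolation=cv2.INTER_CUBIC))
E
```

```text
(no output)
```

View pics/side0b.png

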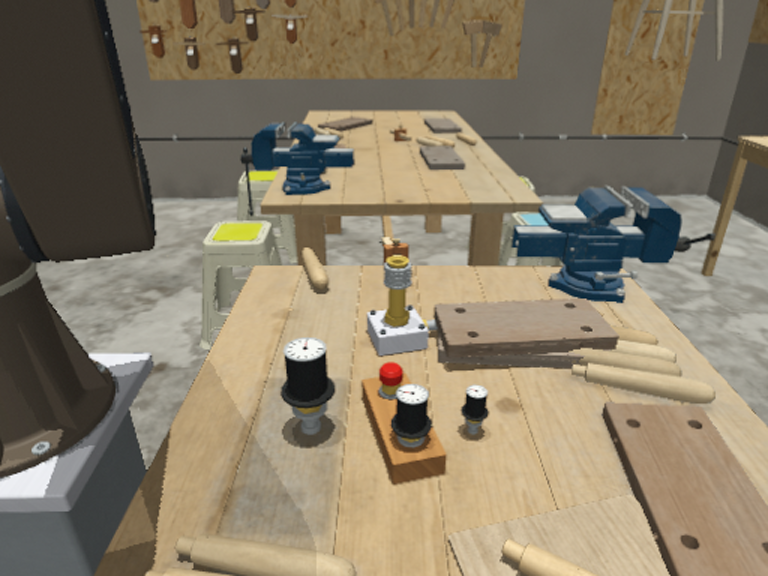

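View pics/top0b.png

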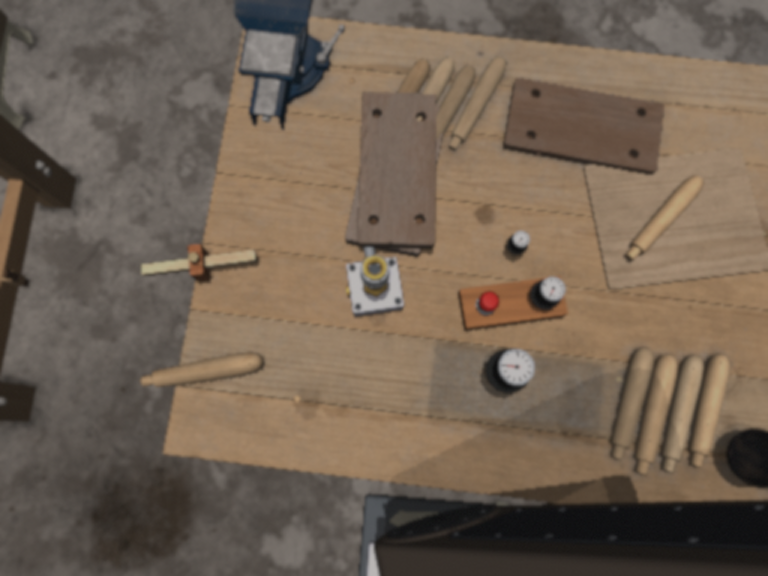

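View pics/side0c.png

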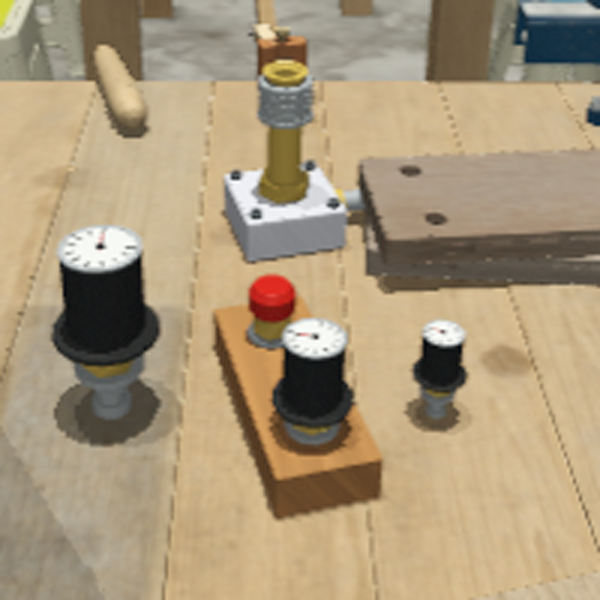

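View pics/top0c.png

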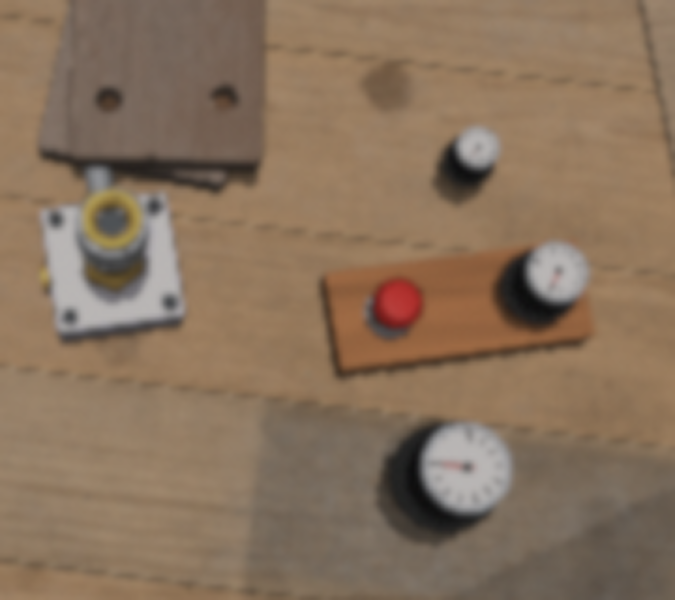

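The spotter found three gauges in the side view: at (203,255) the large one on the bench, at (272,275) one in the rack, and at (316,271) the small one on the bench. The rack one is middle-sized and shares the rack with the red plug at (258,257), so it fits the description. The crops confirm it: top (368,193), with the coupler mouth at top (250,178) and side (265,174). Next I triangulate.

```bash
cat > h.py <<'E'
import numpy as np,cv2
from scipy.optimize import least_squares
def proj(d,X):
    X=np.atleast_2d(X);c=X@d["R"].T+d["t"];s=c[:,:2]/c[:,2:]
    f=192/np.tan(np.radians(d["fov_y"]/2));r2=(s**2).sum(1,keepdims=True)
    return s*(1+d["k1"]*r2)*f+[d["cx"],d["cy"]]
def tri(pairs,fix=None):
    def r(X): return np.concatenate([(proj(d,X)[0]-p) for d,p in pairs])
    s=least_squares(r,[600,-100,100]);return s.x,s.fun
def trifz(d,p,z):
    s=least_squares(lambda q:proj(d,[q[0],q[1],z])[0]-p,[600,-100]);return s.x
def circ(c,r,n=60):
    a=np.linspace(0,2*np.pi,n);return np.c_[c[0]+r*np.cos(a),c[1]+r*np.sin(a),np.full(n,c[2])]
def over(d,circs,box,sc,fn):
    x0,y0,x1,y1=box
    im=cv2.resize(np.ascontiguousarray(d["frame"][y0:y1,x0:x1,::-1]),None,fx=sc,fy=sc,interpolation=cv2.INTER_CUBIC)
    for c,r,col in circs:
        p=(proj(d,circ(c,r))-[x0,y0]+.5)*sc-.5
        cv2.polylines(im,[np.round(p*8).astype(np.int32)],True,col,1,cv2.LINE_AA,3)
    cv2.imwrite(fn,im)
E
python3 - <<'E'
from workcell import vision
from h import *
ds={n:vision.get_image(n) for n in("side","top")}
def cen(d,box,f):
    x0,y0,x1,y1=box;h=cv2.cvtColor(d["frame"][y0:y1,x0:x1],cv2.COLOR_RGB2HSV)
    m=f(h.astype(int)).astype(np.uint8)
    n,l,st,c=cv2.connectedComponentsWithStats(m);i=1+np.argmax(st[1:,4])
    ct=cv2.findContours((l==i).astype(np.uint8),cv2.RETR_EXTERNAL,cv2.CHAIN_APPROX_NONE)[0][0]
    e=cv2.fitEllipse(cv2.convexHull(ct));print(st[i,4],e);return np.array(e[0])+[x0,y0]
w=lambda h:(h[...,1]<60)&(h[...,2]>125)
wt=lambda h:(h[...,1]<60)&(h[...,2]>110)
g=[(ds["side"],cen(ds["side"],(262,252,290,275),w)),(ds["top"],cen(ds["top"],(355,180,382,206),wt))]
y=lambda h:(h[...,0]<35)&(h[...,0]>15)&(h[...,1]>130)&(h[...,2]>80)
c=[(ds["side"],cen(ds["side"],(254,165,276,182),y)),(ds["top"],cen(ds["top"],(240,169,261,186),y))]
r=lambda h:((h[...,0]<8)|(h[...,0]>172))&(h[...,1]>170)
for nm,P in(("gauge",g),("rim",c)):
    X,e=tri(P);print(nm,P[0][1],P[1][1],X.round(1),e.round(2))
    if nm=="gauge":G=X
    else:C=X
for n,b in(("side",(230,160,300,310)),("top",(230,160,400,215))):
    over(ds[n],[(G,20,(0,255,0)),(G-[0,0,48],27,(0,255,0)),(C,19,(255,0,0)),(C-[0,0,8],23,(255,0,255)),(C-[0,0,44],24.5,(255,0,255))],b,4,f"pics/ov_{n}.png")
E
```

```text
231 ((12.53334903717041, 10.126211166381836), (13.099004745483398, 21.963972091674805), 91.56731414794922)
209 ((13.512511253356934, 11.778947830200195), (15.28963851928711, 16.82322120666504), 131.4175567626953)
93 ((10.303712844848633, 8.449956893920898), (8.728174209594727, 14.859328269958496), 89.05008697509766)
39 ((9.360301971435547, 8.747819900512695), (11.668825149536133, 12.475955963134766), 73.75688934326172)
gauge [274.53334904 262.12621117] [368.51251125 191.77894783] [ 579.8 -108.8  106.3] [ 0.09 -0.02 -0.    0.13]
rim [264.30371284 173.44995689] [249.36030197 177.7478199 ] [578.4 185.  156.5] [ 0.44 -0.12 -0.01  0.42]
```

View pics/ov_side.png

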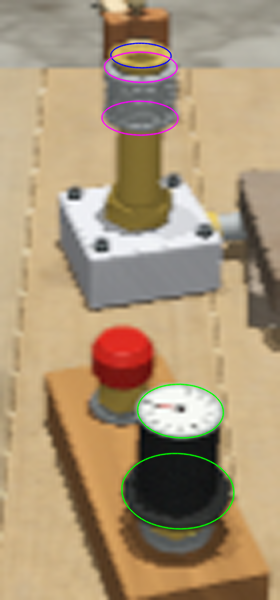

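View pics/ov_top.png

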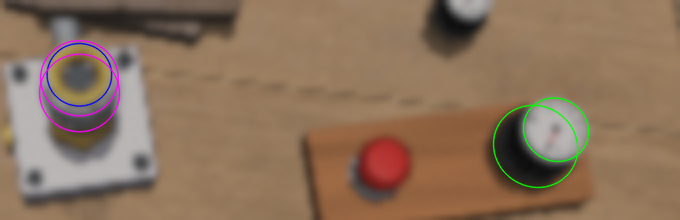

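>>> {"fn": "send_rows", "kwargs": {"plan": [[0.6,-0.5,0,0.86,1],[0.6,-0.6,0,0.86,1],[0.6,-0.7,0,0.86,1],[0.6,-0.8,0,0.86,1],[0.6,-1,0,0.86,1],[0.6,-1,0,0,1],[0.6,-1,0,0,1],[0.6,-1,0,0,1],[0.6,-1,0,0,1],[0.6,-1,0,0,1]]}}

```text
time_s: 2.0
tcp_pos: [446.2, -237.2, 405.0]
tool_rot: [3.141, -0.004, 0.001]
contact_force: [1.4, -1.5, 0.1]
opening: 85.4
```

>>> {"fn": "send_rows", "kwargs": {"plan": [[0.4,-1,0,0,1],[0.4,-1,0,0,1],[0.4,-1,0,0,1],[0.4,-1,0,0,1],[0.4,-1,0,0,1],[0.4,-1,0,0,1],[0.4,-1,0,0,1],[0.2,-1,0,0,1],[0,-1,0,0,1],[0,-0.6,0,0,1]]}}

```text
time_s: 3.0
tcp_pos: [566.4, 147.5, 404.6]
tool_rot: [-3.141, 0.002, -0.0]
contact_force: [-0.6, -0.4, -0.1]
opening: 85.4
```

```bash
python3 - <<'E'
from workcell import env
s=env.get_state();print(s['time_s'],s['tcp_pos'],s['tool_rot'],s['contact_force'],s['joint_pos'])
E
```

```text
3.0 [566.39579895 147.5299145  404.6478934 ] [-3.14115176e+00  1.78268396e-03 -1.38513531e-04] [-0.63488374 -0.44704779 -0.06842146] [2.02877304e-01 3.89919287e-01 1.74887186e+00 4.90553941e-04
 1.00262621e+00 1.77454476e+00]
```

>>> {"fn": "send_rows", "kwargs": {"plan": [[0.32,-0.94,0,0,1],[0,0,0.5,0,1],[0,0,0.5,0,1],[0,0,0.5,0,1],[0,0,0.4,0,1],[0,0,0.3,0,1],[0,0,0.3,0,1],[0,0,0.2,0,1],[0,0,0.2,0,1],[0,0,0.1,0,1]]}}

```text
time_s: 4.0
tcp_pos: [579.3, 182.4, 284.2]
tool_rot: [3.142, -0.004, -0.0]
contact_force: [-0.2, -0.8, -0.7]
opening: 85.7
```

```bash
python3 - <<'E'
from workcell import env,vision
import cv2
s=env.get_state();print(s['time_s'],s['tcp_pos'],s['tool_rot'],s['contact_force'],s['opening'])
for n,b in(("side",(210,100,320,220)),("top",(190,130,310,230))):
    d=vision.get_image(n);a=d["frame"][b[1]:b[3],b[0]:b[2],::-1]
    cv2.imwrite(f"pics/a_{n}.png",cv2.resize(a,None,fx=5,fy=5,interpolation=cv2.INTER_CUBIC))
E
```

```text
4.0 [579.3167608  182.38673964 284.16351721] [ 3.14155430e+00 -3.95207711e-03 -3.79640823e-04] [-0.21890237 -0.79526102 -0.69897983] 85.66033784736452
```

View pics/a_side.png

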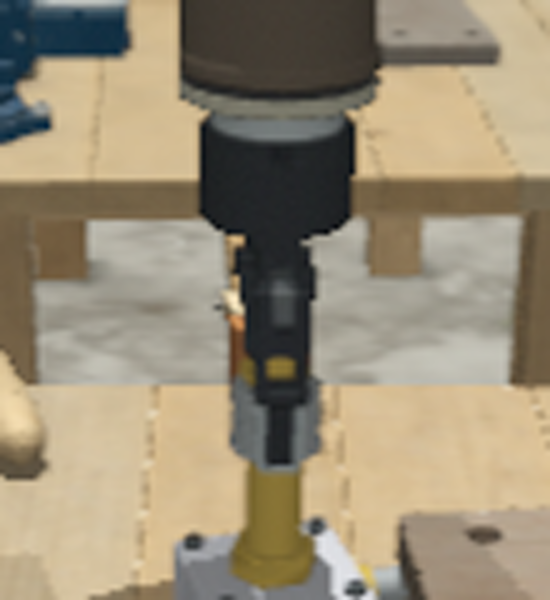

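The near finger at (262,180) stands centred in front of the sleeve. I close now.

>>> {"fn": "send_rows", "kwargs": {"plan": [[0,0,0,0,0.5],[0,0,0,0,0.3],[0,0,0,0,0.15],[0,0,0,0,-1],[0,0,0,0,-1],[0,0,0,0,-1],[0,0,0,0,-1],[0,0,0,0,-1],[0,0,0,0,-1],[0,0,0,0,-1]]}}

```text
time_s: 5.1
tcp_pos: [579.5, 183.8, 285.3]
tool_rot: [-3.14, 0.004, -0.002]
contact_force: [-2.3, 15.5, 2.7]
opening: 46.1
```

```bash
python3 - <<'E'
from workcell import env
s=env.get_state();print(s['time_s'],s['tcp_pos'],s['tool_rot'],s['contact_force'],s['moment'],s['opening'])
E
```

```text
5.1 [579.47917185 183.76168577 285.34687834] [-3.13958074e+00  3.82643223e-03 -2.07815364e-03] [-2.2580077  15.49154304  2.693466  ] [2.03257751 0.3794577  0.11269088] 46.0581940246751
```

>>> {"fn": "send_rows", "kwargs": {"plan": [[0,-0.03,0,0,-1],[0,-0.02,0,0,-1],[0,0,0.05,0,-1],[0,0,0.05,0,-1],[0,0,0.05,0,-1],[0,0,0.05,0,-1],[0,0,0.05,0,-1],[0,0,0.04,0,-1],[0,0,0.03,0,-1],[0,0,0,0,-1]]}}

```text
time_s: 6.1
tcp_pos: [579.5, 184.4, 271.9]
tool_rot: [-3.142, 0.004, -0.001]
contact_force: [0.6, -0.2, 5.6]
opening: 46.0
```

```bash
python3 - <<'E'
from workcell import env
s=env.get_state();print(s['time_s'],s['tcp_pos'],s['contact_force'],s['moment'],s['opening'])
E
```

```text
6.1 [579.53864721 184.37080158 271.8546799 ] [ 0.57324996 -0.23241137  5.56171952] [-0.26754835 -0.16855312  0.07129479] 46.02087397796405
```

>>> {"fn": "send_rows", "kwargs": {"plan": [[0,0,0.02,0,-1],[0,0,0,0,-1],[0,0,0,0,1],[0,0,0,0,1],[0,0,0,0,1],[0,0,0,0,1],[0,0,-0.4,0,1],[0,0,-0.8,0,1],[0,0,-1,0,1],[0,0,-1,0,1]]}}

```text
time_s: 7.1
tcp_pos: [579.1, 184.3, 400.1]
tool_rot: [3.141, -0.004, -0.002]
contact_force: [0.4, -0.1, 0.1]
opening: 85.4
```

```bash
python3 - <<'E'
from workcell import env
s=env.get_state();print(s['time_s'],s['tcp_pos'],s['contact_force'],s['moment'],s['opening'],s['tool_rot'])
E
```

```text
7.1 [579.05541407 184.32601279 400.14572014] [ 0.43496434 -0.10736872  0.14778614] [ 0.03551703 -0.05781084 -0.06308015] 85.35635777085375 [ 3.14131871e+00 -3.90099969e-03 -1.69955091e-03]
```

>>> {"fn": "send_rows", "kwargs": {"plan": [[0,0.5,0,0,1],[0,1,0,0,1],[0,1,0,0,1],[0,1,0,0,1],[0,1,0,0,1],[0,1,0,0,1],[0,1,0,0,1],[0,0.6,0,0,1],[0,0.22,0,0,1],[0,0,0,0,1]]}}

```text
time_s: 8.1
tcp_pos: [578.5, -109.2, 399.0]
tool_rot: [-3.141, 0.006, 0.0]
contact_force: [0.8, 1.1, 0.1]
opening: 85.2
```

```bash
python3 - <<'E'
from workcell import env,vision
import cv2
s=env.get_state();print(s['time_s'],s['tcp_pos'],s['tool_rot'],s['contact_force'])
d=vision.get_image("side");b=(210,130,320,320)
a=d["frame"][b[1]:b[3],b[0]:b[2],::-1]
cv2.imwrite(f"pics/b_side.png",cv2.resize(a,None,fx=3,fy=3,interpolation=cv2.INTER_CUBIC))
d=vision.get_image("top");b=(200,130,400,270)
a=d["frame"][b[1]:b[3],b[0]:b[2],::-1]
cv2.imwrite(f"pics/b_top.png",cv2.resize(a,None,fx=3,fy=3,interpolation=cv2.INTER_CUBIC))
E
```

```text
8.1 [ 578.52894387 -109.16143063  398.96800979] [-3.14148261e+00  6.41325494e-03  3.39081217e-04] [0.79522034 1.1324829  0.12947053]
```

View pics/b_side.png

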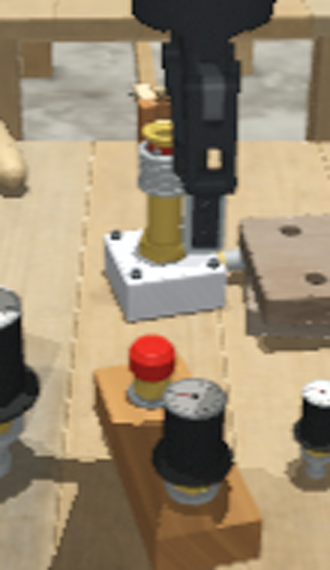

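View pics/b_top.png

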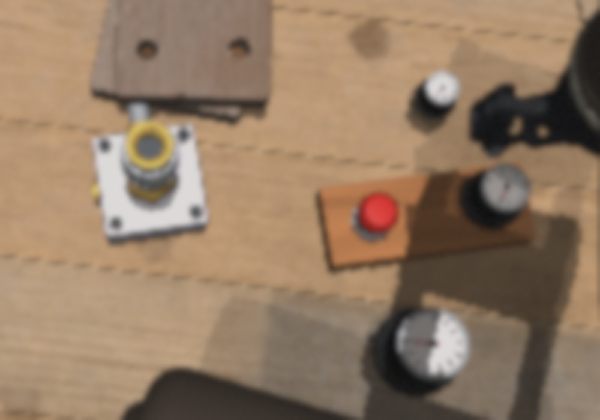

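```bash
python3 - <<'E'
from workcell import vision
from h import *
d=vision.get_image("side")
print(proj(d,[[578.5,-109-50,240],[578.5,-109-50,300],[579.8,-108.8,106]]))
E
```

```text
[[278.84225201 214.02971451]
 [280.14224645 179.34803027]
 [274.63428315 262.25767511]]
```

The red band shows at side (264,177), so the sleeve is caught back. Descending to the gauge.

>>> {"fn": "send_rows", "kwargs": {"plan": [[0.02,0,0.5,0,1],[0,0,0.6,0,1],[0,0,0.6,0,1],[0,0,0.6,0,1],[0,0,0.6,0,1],[0,0,0.5,0,1],[0,0,0.3,0,1],[0,0,0.18,0,1],[0,0,0,0,0.4],[0,0,0,0,0.1]]}}

```text
time_s: 9.25
tcp_pos: [579.7, -108.2, 244.5]
tool_rot: [3.141, -0.003, 0.001]
contact_force: [-0.4, 0.6, 1.4]
opening: 58.7
```

>>> {"fn": "send_rows", "kwargs": {"plan": [[0,0,0,0,0.05],[0,0,0,0,0],[0,0,0,0,-0.05],[0,0,0,0,-0.1],[0,0,0,0,-1],[0,0,0,0,-1],[0,0,0,0,-1],[0,0,0,0,-1],[0,0,0,0,-1],[0,0,0,0,-1]]}}

```text
time_s: 10.25
tcp_pos: [579.7, -108.6, 244.7]
tool_rot: [3.141, -0.004, 0.002]
contact_force: [-0.9, -1.8, 9.2]
opening: 38.8
```

```bash
python3 - <<'E'
from workcell import env,vision
import cv2
s=env.get_state();print(s['time_s'],s['tcp_pos'],s['tool_rot'],s['contact_force'],s['moment'],s['opening'])
d=vision.get_image("side");b=(230,160,330,320)
a=d["frame"][b[1]:b[3],b[0]:b[2],::-1]
cv2.imwrite(f"pics/c_side.png",cv2.resize(a,None,fx=3.7,fy=3.7,interpolation=cv2.INTER_CUBIC))
E
```

```text
10.25 [ 579.68155502 -108.61707767  244.65794836] [ 3.14122005e+00 -4.10262660e-03  1.81146313e-03] [-0.9006185  -1.80153119  9.1875589 ] [-0.15868483  0.2560972  -0.0033227 ] 38.79970572071339
```

View pics/c_side.png

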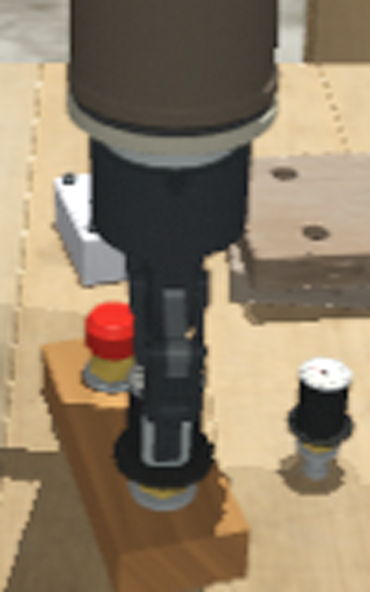

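>>> {"fn": "send_rows", "kwargs": {"plan": [[0,0,-0.1,0,-1],[0,0,-0.2,0,-1],[0,0,-0.3,0,-1],[0,0,-0.4,0,-1],[0,0,-0.6,0,-1],[0,0,-0.7,0,-1],[0,0,-0.8,0,-1],[0,0,-0.7,0,-1],[0,0,-0.4,0,-1],[0,0,-0.1,0,-1]]}}

```text
time_s: 11.3
tcp_pos: [579.7, -108.4, 418.9]
tool_rot: [3.141, -0.004, 0.006]
contact_force: [0.4, -0.4, -2.9]
opening: 38.7
```

```bash
python3 - <<'E'
from workcell import env,vision
import cv2
s=env.get_state();print(s['time_s'],s['tcp_pos'],s['tool_rot'],s['contact_force'],s['moment'],s['opening'])
d=vision.get_image("side");b=(230,100,330,260)
a=d["frame"][b[1]:b[3],b[0]:b[2],::-1]
cv2.imwrite(f"pics/d_side.png",cv2.resize(a,None,fx=3.7,fy=3.7,interpolation=cv2.INTER_CUBIC))
E
```

```text
11.3 [ 579.68121617 -108.40294693  418.86001148] [ 3.1407063  -0.00376445  0.00597282] [ 0.38655361 -0.38856885 -2.91250038] [-0.00762885  0.03048063 -0.0327273 ] 38.741121767427906
```

View pics/d_side.png

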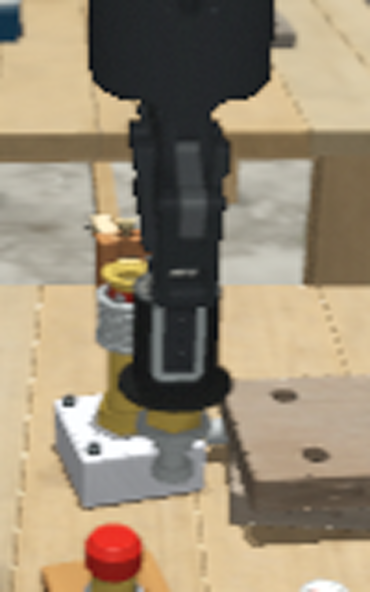

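>>> {"fn": "send_rows", "kwargs": {"plan": [[0,-0.5,0,0,-1],[0,-1,0,0,-1],[0,-1,0,0,-1],[0,-1,0,0,-1],[0,-1,0,0,-1],[0,-1,0,0,-1],[0,-1,0,0,-1],[0,-0.6,0,0,-1],[0,-0.22,0,0,-1],[0,0,0,0,-1]]}}

```text
time_s: 12.35
tcp_pos: [579.8, 185.3, 415.0]
tool_rot: [3.141, -0.001, -0.002]
contact_force: [0.8, -0.4, -2.5]
opening: 38.6
```

```bash
python3 - <<'E'
from workcell import env,vision
from h import *
s=env.get_state();p=s['tcp_pos'];print(s['time_s'],p,s['tool_rot'],s['contact_force'],s['moment'],s['opening'])
G=p-[0,0,154.7]
C=np.array([578.4,184.4,155.])
cs=[(G-[0,0,54],18,(0,255,0)),(G-[0,0,80],10,(0,255,0)),(G-[0,0,30],27,(0,255,0)),(C,19,(255,0,0)),(C,14.5,(255,0,0))]
d=vision.get_image("side");over(d,cs,(225,100,310,220),5,"pics/e_side.png")
d=vision.get_image("top");over(d,cs,(200,100,320,210),5,"pics/e_top.png")
E
```

```text
12.35 [579.78223082 185.25219701 414.9972525 ] [ 3.14120951e+00 -1.23227436e-03 -2.15789789e-03] [ 0.81668886 -0.36529789 -2.52857195] [-0.03770038  0.00061733  0.03685144] 38.550936880597526
```

View pics/e_side.png

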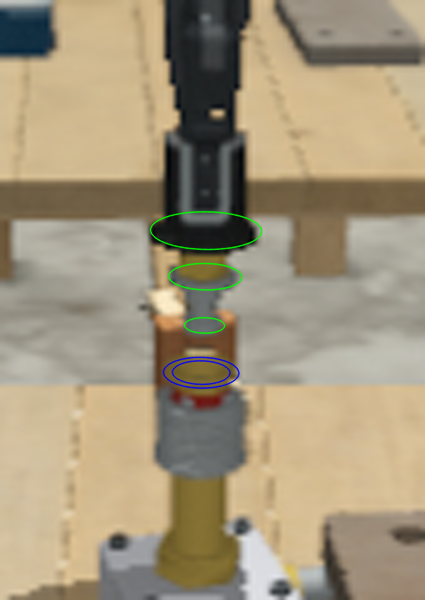

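View pics/e_top.png

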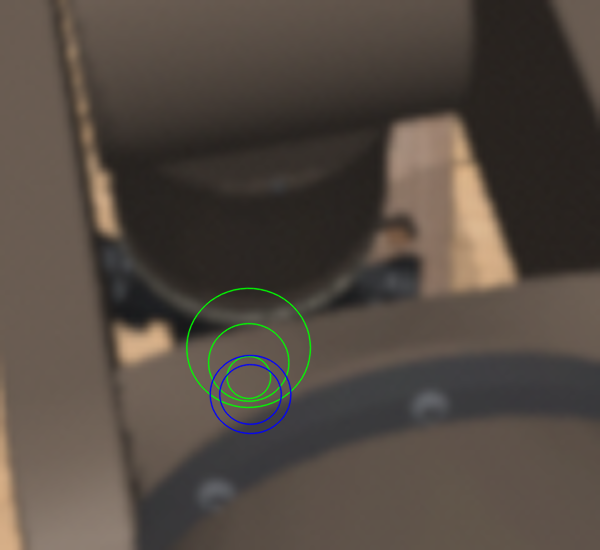

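```bash
python3 - <<'E'
from workcell import vision
import cv2
d=vision.get_image("side");cv2.imwrite("pics/raw_e.png",d["frame"][:,:,::-1])
a=d["frame"][140:200,245:290,::-1]
cv2.imwrite("pics/f_side.png",cv2.resize(a,None,fx=10,fy=10,interpolation=cv2.INTER_NEAREST))
g=d["frame"].astype(int).sum(2)//3
for r in (146,150,159,161,163,180,182,184,186,188,190,200,205,208): print(r,g[r,252:278])
E
```

```text
146 [171 165 125  27  24  23  21  21  22  24  22  22  24  24  25  23  21  23
  23  21  22  20  21  23 127 171]
150 [177 178 156 115 146 161 157 157 130  38  33  26  27  27  28  27  28  26
  32  32 113 154 154 158 162 162]
159 [156 151 146 187 222 225 225 200 147 149 117 101 106 107 107 106 100 139
 172 171 171 170 169 167 167 166]
161 [141  82  93 105 187 226 225 226 223 188  74  92 102 103 105  95 120 155
 159 159 160 160 160 158 158 158]
163 [163 162 133  89 133 155 161 162 157 121  86  91 104 109 108  98  94 131
 154 142 128 146 146 146 144 145]
180 [180 180 180 162 117  94  92  81  66  89 109  93  52  51  50  51  50  80
  96  92  93 101 131 168 167 158]
182 [180 180 179 162 118  94  98 111 125 118 102  98  94  94  97  98  99 103
 105 101  97  96 114 154 158 156]
184 [180 178 177 163 123  93  93  99 102 104 106 102 102 103 104 108 107 106
 103 101  94  96 131 164 181 186]
186 [180 181 181 166 124  97  99 104 109 107 109 108 108 108 109 107 107 103
  99  99  97 118 160 182 185 177]
188 [178 180 182 161 106  93 100 103 105 102 104 107 104 103 102 101 102 102
  99  99  96 106 140 169 181 163]
190 [176 177 180 156  89  93  98 102 106 109 109 108 107 103 105 105 102 104
 102  99  96  94 127 157 170 162]
200 [177 180 181 182 181 180 163 115  88  92  95  97  98  99  97  96  91  86
 145 183 180 180 179 176 174 174]
205 [180 179 179 181 181 175 148 104  88  94  95  96  98  99  96  95  91 111
 151 146  80  78  94 156 182 175]
208 [161 161 160 160 144 101  80  80  87  93  95  97  98  98  97  95  91  85
  82  84 116 191 222 220 219 207]
```

View pics/f_side.png

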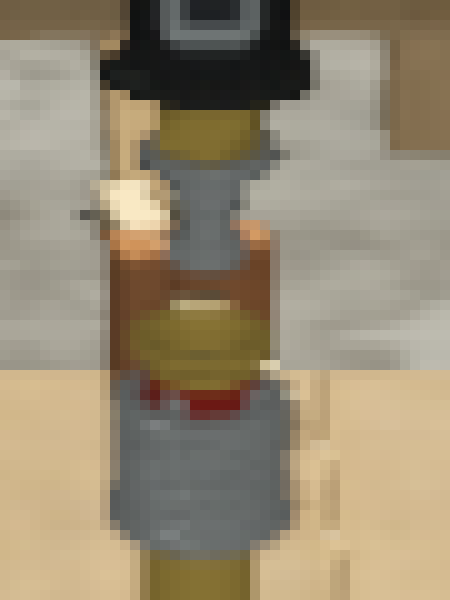

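```bash
python3 - <<'E'
from workcell import vision
from h import *
d=vision.get_image("side")
for nm,c,z in(("nipple",265.05,184),("rim",264.6,155),("sleeve",264.75,132),("tube",264.25,100)):
    a=[proj(d,[x,184.6,z])[0] for x in(578,580)];print(nm,578+2*(c-a[0][0])/(a[1][0]-a[0][0]),a[0][1])
for z in(150,155,160,176,180,184): print(z,proj(d,[579,184.6,z])[0])
E
```

```text
nipple 578.7844866129172 163.30064148213185
rim 578.0685153130837 173.95703604834398
sleeve 578.774470445313 182.1895852271017
tube 577.9295210758198 193.33308494895653
150 [264.93975542 175.75781742]
155 [264.96828719 173.95197604]
160 [264.99695544 172.13700259]
176 [265.08962104 166.26699813]
180 [265.11301051 164.78454666]
184 [265.1364901  163.29605017]
```

>>> {"fn": "send_rows", "kwargs": {"plan": [[-0.012,0,0.1,0,-1],[0,0,0.1,0,-1],[0,0,0.1,0,-1],[0,0,0.1,0,-1],[0,0,0.025,0,-1],[0,0,0.025,0,-1],[0,0,0.025,0,-1],[0,0,0.025,0,-1],[0,0,0.025,0,-1],[0,0,0.025,0,-1]]}}

```text
time_s: 13.55
tcp_pos: [579.7, 184.4, 393.9]
tool_rot: [-3.142, 0.004, -0.0]
contact_force: [-0.6, 0.2, -1.5]
opening: 38.4
```

>>> {"fn": "send_rows", "kwargs": {"plan": [[0,0,0.02,0,-1],[0,0,0.02,0,-1],[0,0,0.02,0,-1],[0,0,0.02,0,-1],[0,0,0.02,0,-1],[0,0,0.02,0,-1],[0,0,0.02,0,-1],[0,0,0.02,0,-1],[0,0,0,0,-1],[0,0,0,0,-1]]}}

```text
time_s: 14.55
tcp_pos: [579.6, 184.5, 387.4]
tool_rot: [-3.142, 0.004, 0.0]
contact_force: [-0.7, 1.1, -3.5]
opening: 38.8
```

```bash
python3 - <<'E'
from workcell import env,vision
import cv2
s=env.get_state();print(s['time_s'],s['tcp_pos'],s['tool_rot'],s['contact_force'],s['moment'],s['opening'])
d=vision.get_image("side")
a=d["frame"][140:200,245:290,::-1]
cv2.imwrite("pics/g_side.png",cv2.resize(a,None,fx=8,fy=8,interpolation=cv2.INTER_NEAREST))
E
```

```text
14.55 [579.63277187 184.45314092 387.4478244 ] [-3.14152570e+00  3.90949691e-03  2.09381377e-04] [-0.71395134  1.12605899 -3.54510214] [0.13572436 0.09001891 0.00274011] 38.84315800047678
```

View pics/g_side.png

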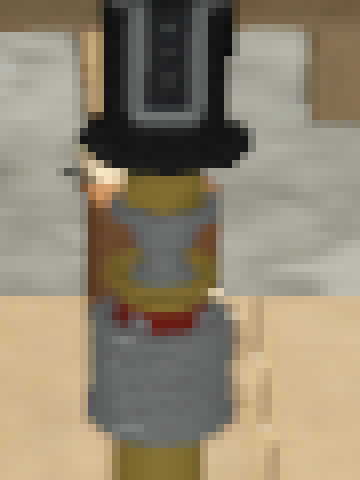

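The nipple tip is entering the mouth, centred at about column 265, with no contact force. Continuing slowly.

>>> {"fn": "send_rows", "kwargs": {"plan": [[0,0,0.015,0,-1],[0,0,0.015,0,-1],[0,0,0.015,0,-1],[0,0,0.015,0,-1],[0,0,0.015,0,-1],[0,0,0.015,0,-1],[0,0,0.015,0,-1],[0,0,0.015,0,-1],[0,0,0,0,-1],[0,0,0,0,-1]]}}

```text
time_s: 15.6
tcp_pos: [579.7, 184.4, 382.7]
tool_rot: [-3.142, 0.004, -0.0]
contact_force: [-1.1, 0.7, 1.5]
opening: 38.5
```

>>> {"fn": "send_rows", "kwargs": {"plan": [[0,0,0.015,0,-1],[0,0,0.015,0,-1],[0,0,0.015,0,-1],[0,0,0.015,0,-1],[0,0,0.015,0,-1],[0,0,0.015,0,-1],[0,0,0.015,0,-1],[0,0,0.015,0,-1],[0,0,0,0,-1],[0,0,0,0,-1]]}}

```text
time_s: 16.6
tcp_pos: [579.7, 184.6, 377.9]
tool_rot: [-3.141, 0.004, -0.0]
contact_force: [-1.2, 3.7, 3.8]
opening: 38.6
```

>>> {"fn": "send_rows", "kwargs": {"plan": [[0.002,-0.006,0.015,0,-1],[0,0,0.015,0,-1],[0,0,0.015,0,-1],[0,0,0.015,0,-1],[0,0,0.015,0,-1],[0,0,0.015,0,-1],[0,0,0.015,0,-1],[0,0,0.015,0,-1],[0,0,0,0,-1],[0,0,0,0,-1]]}}

```text
time_s: 17.6
tcp_pos: [579.7, 184.7, 373.0]
tool_rot: [3.142, -0.004, -0.0]
contact_force: [-2.0, 2.6, 2.3]
opening: 38.9
```

>>> {"fn": "send_rows", "kwargs": {"plan": [[-0.003,-0.004,0.015,0,-1],[0,0,0.015,0,-1],[0,0,0.015,0,-1],[0,0,0.015,0,-1],[0,0,0.015,0,-1],[0,0,0,0,-1],[0,0,0,0,-1],[0,0,0,0,-1],[0,0,0,0,-1],[0,0,0,0,-1]]}}

```text
time_s: 18.6
tcp_pos: [579.7, 184.8, 370.2]
tool_rot: [3.142, -0.004, 0.0]
contact_force: [-0.9, 0.1, 4.8]
opening: 38.7
```

```bash
python3 - <<'E'
from workcell import env,vision
import cv2
s=env.get_state();print(s['time_s'],s['tcp_pos'],s['tool_rot'],s['contact_force'],s['moment'],s['opening'])
d=vision.get_image("side")
a=d["frame"][140:200,245:290,::-1]
cv2.imwrite("pics/h_side.png",cv2.resize(a,None,fx=8,fy=8,interpolation=cv2.INTER_NEAREST))
E
```

```text
18.6 [579.66236232 184.75686875 370.17870338] [ 3.14152367e+00 -3.86595345e-03  2.01218601e-04] [-0.87641277  0.14549376  4.78172706] [-0.17841842  0.31590547 -0.0132159 ] 38.74350720466089
```

View pics/h_side.png

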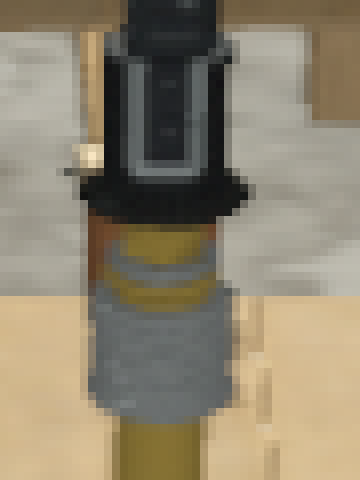

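The sleeve has released, but the flange at side row ~174 still looks slightly above the rim. I keep pressing gently until the flange bottoms.

>>> {"fn": "send_rows", "kwargs": {"plan": [[0,0,0.01,0,-1],[0,0,0.01,0,-1],[0,0,0.01,0,-1],[0,0,0.01,0,-1],[0,0,0.01,0,-1],[0,0,0,0,-1],[0,0,0,0,-1],[0,0,0,0,-1],[0,0,0,0,-1],[0,0,0,0,-1]]}}

```text
time_s: 19.65
tcp_pos: [579.7, 184.8, 368.5]
tool_rot: [-3.142, 0.004, -0.001]
contact_force: [-2.1, -1.2, 8.7]
opening: 38.7
```

>>> {"fn": "send_rows", "kwargs": {"plan": [[0,0,0.01,0,-1],[0,0,0.01,0,-1],[0,0,0.01,0,-1],[0,0,0.01,0,-1],[0,0,0,0,-1],[0,0,0,0,-1],[0,0,0,0,-1],[0,0,0,0,-1],[0,0,0,0,-1],[0,0,0,0,-1]]}}

```text
time_s: 20.65
tcp_pos: [579.8, 184.8, 368.3]
tool_rot: [-3.141, 0.004, -0.003]
contact_force: [-7.8, -3.7, 28.2]
opening: 38.9
```

```bash
python3 - <<'E'
from workcell import env,vision
import cv2
s=env.get_state();print(s['time_s'],s['tcp_pos'],s['tool_rot'],s['contact_force'],s['moment'],s['opening'])
d=vision.get_image("side")
a=d["frame"][140:200,245:290,::-1]
cv2.imwrite("pics/i_side.png",cv2.resize(a,None,fx=8,fy=8,interpolation=cv2.INTER_NEAREST))
E
```

```text
20.65 [579.75828752 184.77699097 368.26766403] [-3.14134820e+00  3.66056221e-03 -2.60852080e-03] [-7.77090226 -3.71955559 28.17369131] [-0.65133694  1.39251688 -0.01963845] 38.94440633656277
```

View pics/i_side.png

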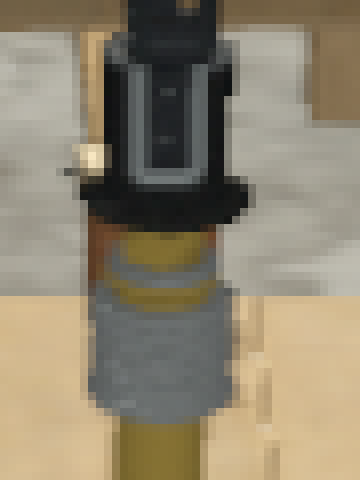

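Force rose sharply to 28 N with no further travel, so the flange is on the rim. About 8 mm of brass shows between flange and sleeve, which matches a forward sleeve. I ease off, with a gentle tug check.

>>> {"fn": "send_rows", "kwargs": {"plan": [[0,0,-0.01,0,-1],[0,0,-0.01,0,-1],[0,0,-0.005,0,-1],[0,0,0,0,-1],[0,0,0,0,-1],[0,0,0,0,-1],[0,0,0,0,-1],[0,0,0,0,-1],[0,0,0,0,-1],[0,0,0,0,-1]]}}

```text
time_s: 21.7
tcp_pos: [579.8, 184.8, 368.4]
tool_rot: [-3.141, 0.004, -0.002]
contact_force: [-4.3, -2.2, 16.6]
opening: 39.0
```

>>> {"fn": "send_rows", "kwargs": {"plan": [[0,0,-0.01,0,-1],[0,0,-0.01,0,-1],[0,0,0,0,-1],[0,0,0,0,-1],[0,0,0,0,-1],[0,0,0,0,-1],[0,0,0,0,-1],[0,0,0,0,-1],[0,0,0,0,-1],[0,0,0,0,-1]]}}

```text
time_s: 22.7
tcp_pos: [579.7, 184.8, 368.7]
tool_rot: [-3.142, 0.004, -0.001]
contact_force: [-2.2, -0.8, 9.1]
opening: 38.8
```

>>> {"fn": "send_rows", "kwargs": {"plan": [[0,0,-0.01,0,-1],[0,0,-0.01,0,-1],[0,0,-0.01,0,-1],[0,0,0,0,-1],[0,0,0,0,-1],[0,0,0,0,-1],[0,0,0,0,-1],[0,0,0,0,-1],[0,0,0,0,-1],[0,0,0,0,-1]]}}

```text
time_s: 23.7
tcp_pos: [579.7, 184.8, 369.8]
tool_rot: [3.142, -0.004, 0.001]
contact_force: [-2.1, -1.0, 9.2]
opening: 38.6
```

```bash
python3 - <<'E'
from workcell import vision
import cv2,numpy as np
d=vision.get_image("side");b=d["frame"][:,:,::-1];cv2.imwrite("pics/now.png",b)
a=cv2.imread("pics/side0.png");c=cv2.imread("pics/raw_e.png")
L=[cv2.resize(np.ascontiguousarray(x[160:205,245:285]),None,fx=6,fy=12,interpolation=cv2.INTER_CUBIC) for x in(a,c,b)]
cv2.imwrite("pics/j.png",np.hstack(L))
for n,x in(("init",a),("back",c),("now",b)): print(n,x[183:202,262:268,0].mean(1).astype(int))
E
```

```text
init [106 101 125 108 104 115 110 106 146 106  56  47  48  48  48  48  48  48
  48]
back [109 105 108 109 107 104 111 107 106 112 112 112  92  56  50  50  50  50
  50]
now [106 105 108 110 108 106 110 109 111 104  58  49  50  50  50  50  50  50
  51]
```

View pics/j.png

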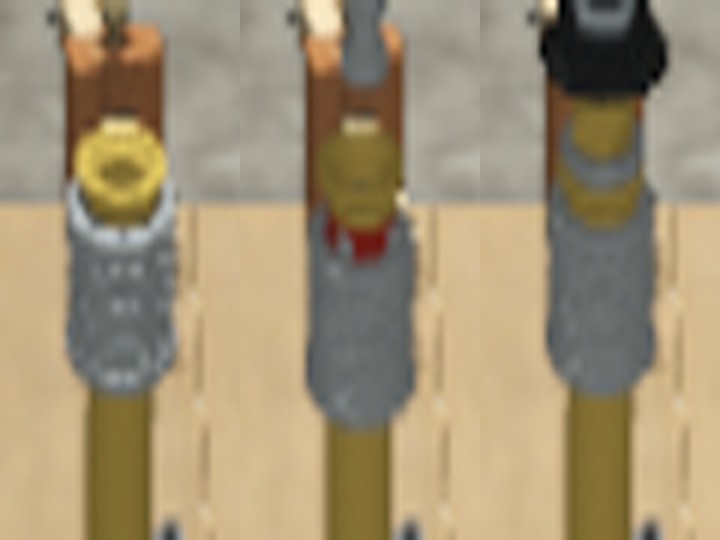

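The sleeve's lower edge is at row 193.0, the same as at the start, against 195.7 when it was back. So it is fully forward. I seat the gauge home again lightly, then release and back off.

>>> {"fn": "send_rows", "kwargs": {"plan": [[0,0,0.015,0,-1],[0,0,0.015,0,-1],[0,0,0.015,0,-1],[0,0,0.01,0,-1],[0,0,0,0,-1],[0,0,0,0,-1],[0,0,0,0,-1],[0,0,0,0,-1],[0,0,0,0,-1],[0,0,0,0,-1]]}}

```text
time_s: 24.75
tcp_pos: [579.7, 184.8, 368.4]
tool_rot: [-3.141, 0.004, -0.002]
contact_force: [-5.2, -2.3, 18.9]
opening: 38.8
```

>>> {"fn": "send_rows", "kwargs": {"plan": [[0,0,0,0,0.3],[0,0,0,0,0.6],[0,0,0,0,1],[0,0,0,0,1],[0,0,0,0,1],[0,0,0,0,1],[0,0,-0.1,0,1],[0,0,-0.2,0,1],[0,0,-0.3,0,1],[0,0,-0.4,0,1]]}}

```text
time_s: 25.75
tcp_pos: [579.6, 184.8, 408.3]
tool_rot: [3.141, -0.004, -0.0]
contact_force: [0.5, -0.2, -0.2]
opening: 85.6
```

>>> {"fn": "send_rows", "kwargs": {"plan": [[0,0,-0.8,0,1],[0,0,-0.8,0,1],[0,0.8,-0.8,0,1],[0,1,0,0,1],[0,1,0,0,1],[0,1,0,0,1],[0,1,0,0,1],[0,1,0,0,1],[0,1,0,0,1],[0,0.5,0,0,1]]}}

```text
time_s: 26.75
tcp_pos: [578.6, -110.0, 504.6]
tool_rot: [3.141, -0.006, 0.002]
contact_force: [0.9, 0.5, -1.2]
opening: 85.5
```

```bash
python3 - <<'E'
from workcell import env,vision
from h import *
s=env.get_state();print(s['time_s'],s['tcp_pos'],s['contact_force'],s['moment'],s['opening'])
ds={n:vision.get_image(n) for n in("side","top")}
T=np.array([578.8,184.6,155+72.])
for n,b in(("side",(225,110,310,215)),("top",(200,100,320,210))):
    cv2.imwrite(f"pics/k_{n}_full.png",ds[n]["frame"][:,:,::-1])
    over(ds[n],[],b,5,f"pics/k_{n}.png")
x=ds["side"]["frame"][:,:,::-1];print(x[183:202,262:268,0].mean(1).astype(int))
def cen(d,box,v):
    x0,y0,x1,y1=box;h=cv2.cvtColor(d["frame"][y0:y1,x0:x1],cv2.COLOR_RGB2HSV).astype(int)
    m=((h[...,1]<60)&(h[...,2]>v)).astype(np.uint8)
    k,l,st,c=cv2.connectedComponentsWithStats(m);i=1+np.argmax(st[1:,4])
    ct=cv2.findContours((l==i).astype(np.uint8),0,1)[0][0];e=cv2.fitEllipse(cv2.convexHull(ct));print(st[i],e);return np.array(e[0])+[x0,y0]
for z in(225,227,229,231): print(z,[proj(ds[n],[578.8,184.6,z])[0].round(1) for n in ds])
E
```

```text
26.75 [ 578.55474281 -109.98937709  504.59419974] [ 0.86493278  0.54510059 -1.23466811] [ 0.03554598 -0.03355792 -0.01050083] 85.45777918382747
[109 108 111 112 111 109 113 113 112 106  60  52  52  52  52  52  52  52
  51]
225 [array([265.3, 147.7]), array([249.5, 170.1])]
227 [array([265.3, 146.9]), array([249.5, 169.9])]
229 [array([265.3, 146.1]), array([249.5, 169.6])]
231 [array([265.3, 145.3]), array([249.5, 169.4])]
```

View pics/k_side.png

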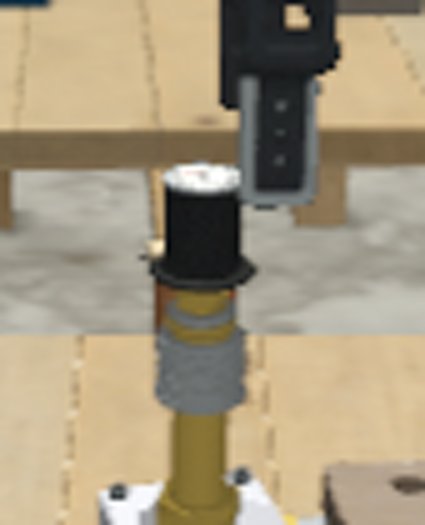

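View pics/k_top.png

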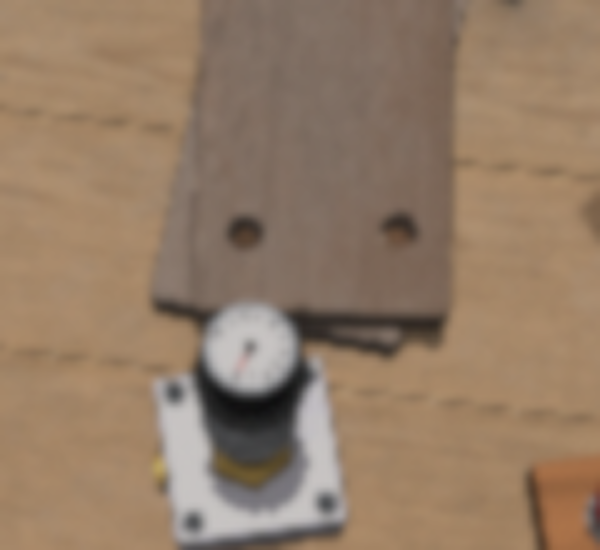

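```bash
python3 - <<'E'
import cv2,numpy as np
i=cv2.imread("pics/i_side.png")[4::8,4::8];h=cv2.imread("pics/h_side.png")[4::8,4::8]
n=cv2.imread("pics/now.png")[140:200,245:290];k=cv2.imread("pics/k_side_full.png")[140:200,245:290]
for nm,x in(("h",h),("home28N",i),("raised",n),("released",k)):
    print(nm,"disc/neck",x[22:34,17:23,2].mean(1).astype(int),"flange/brass blue",x[30:42,17:23,0].mean(1).astype(int))
E
```

```text
h disc/neck [ 59  25  22  23  24  27  85 124 127 126 118  92] flange/brass blue [ 48  48  52  86 105  84  53  44  62  96 109 105]
home28N disc/neck [109  45  22  21  22  25  29 110 126 127 125 107] flange/brass blue [ 48  49  48  66  97 105  57  44  62  96 109 104]
raised disc/neck [ 72  30  21  22  23  27  73 123 128 126 120  95] flange/brass blue [ 49  49  50  82 108  84  53  44  62  95 109 104]
released disc/neck [ 23  22  23  23  53  43  83 127 130 129 119  93] flange/brass blue [ 50  49  55  87 108  86  55  45  64  98 112 107]
```

```bash
python3 - <<'E'
from workcell import env,vision
import cv2,numpy as np
d=vision.get_image("side")["frame"][:,:,::-1];t=vision.get_image("top")["frame"][:,:,::-1]
cv2.imwrite("pics/l_side.png",cv2.resize(d,(760,570)));cv2.imwrite("pics/l_top.png",cv2.resize(t,(760,570)))
E
```

```text
(no output)
```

View pics/l_side.png

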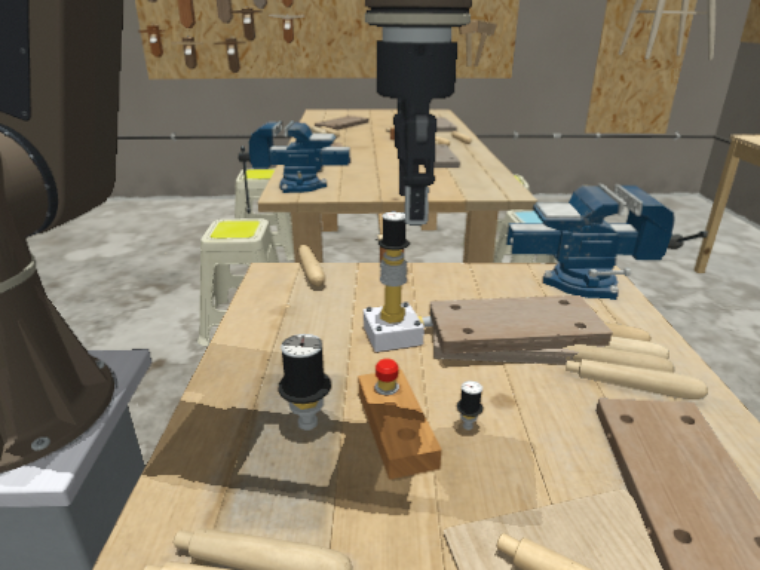

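View pics/l_top.png

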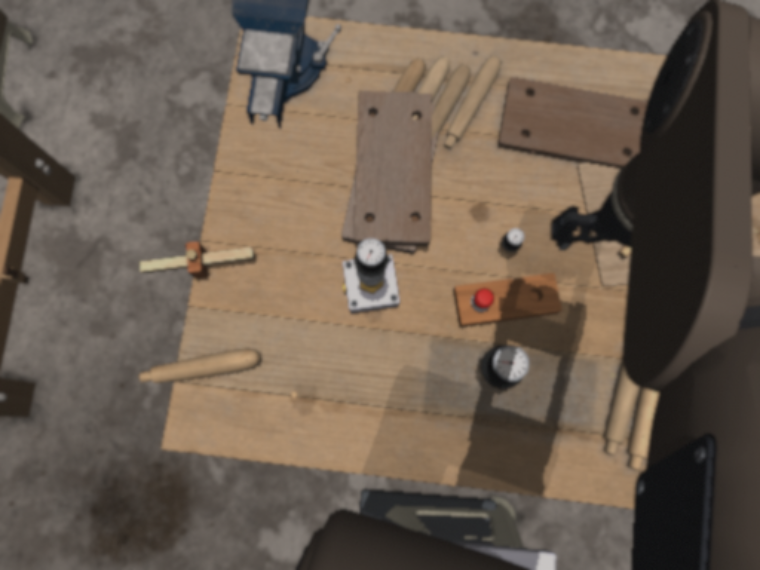

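The gauge stands upright in the coupler at side pixel (265,155) with the sleeve forward. The red plug, the marking gauge and the other gauges are where they were, and the robot is clear. Handing in.

```bash
python3 - <<'E'
from workcell import order
print(order.sign_off())
E
```

```text
the job is handed in; nothing more can be done
None
```

The gauge is connected: it stands upright in the coupler with the sleeve locked forward, and I handed the job in at about 27 s.

- **Sleeve:** I drew it back about 13 mm and let go. The red band showed, so it was caught.
- **Gauge:** I took the middle-sized gauge from the rack and pressed it in under about 1 mm per row. The collar was felt at about 4 N. The sleeve sprang forward, and the flange stopped hard at about 28 N of wrist force.
- **Release:** I let go with the gauge seated and moved the arm clear.

**Last checks:**
- The sleeve's lower edge is back at its starting row (193 in the side picture, 195.7 when back), and no red band shows.
- The gauge looks upright in both pictures. The red plug, the marking gauge and the other gauges look unmoved.

**One check disagreed:** in a light tug, and again after release, the gauge sat roughly 1.5–2 mm above the hard stop. I take this to be the collar spring using up the play in the groove, since the sleeve stayed fully forward. I did not confirm that with a firmer pull.

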